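# Hold the hardware funnel down on the bin neck for clamping

## Robot

A 7-joint arm with a two-finger parallel gripper is mounted at the origin on the work surface. World frame = base frame: x ahead of the robot, y to its left, z up, the work surface at z = 0. Lengths are in m, angles in degrees, forces in N, time in s.
With the tool pointing down it reaches from about 0.425 to 0.8 m from the base axis. Payload 8.3 kg.
Tool frame: the origin (TCP) lies at the very end of the fingers, on their centre line; the grasp point (between the pads) lies pinch_z behind it (pinch_z is the distance from the TCP to the grasp point, in m); z points along the fingers, y is the line along which they close (so a half turn about z gives the same grasp; the last joint's range is limited). The gripper opens to 85 mm and grips with 20 to 120 N. Pads are 22 mm wide; open, the fingers measure 114 mm over their backs; the gripper's body (76 mm by 85 mm) begins 54 mm behind the grasp point. The pads swing forward as they close: fully open they stand 13 mm farther back than shut.
Start: joints at [-68.978, 21.967, 0.94, 78.501, -0.361, 79.538, -2.664], TCP at [0.26, 0.568, 0.231] pointing down, gripper open.
Joint ranges: [-169.22, 169.22], [-14.56, 117.87], [-87.37, 89.26], [10.42, 133.3], [-82.24, 262.24], [0.94, 117.77], [-172.7, 172.7]. Speed limits (degrees/s): [136.94, 136.94, 172.46, 172.46, 180, 180, 180].

## Interface

Orientations are given as a 3x3 rotation matrix whose columns are the frame's x, y, z axes.
In Python, from bench import observe, snapshot, job_done, pinch_z gives the robot as it stands.
- The arm moves only by the tool apply_moves, never from a script. Its argument "targets" is a list of rows, each a list of 7 numbers: the shift along the tool's x, y, z as a fraction of full scale, then the turn, a rotation vector about the tool's x, y, z as a fraction of full scale, then the opening, from 0 (shut) to 1 (fully open). A call has 1 to 5 rows; each row is the pose to reach, as a shift and turn from the pose commanded when the call began, along the tool's axes at that moment; what a row does not reach only later rows make up. Full scale, the value 1, is 400 mm for a shift and 45 degrees for a turn. A row lasts 1/12 s, in which the tool goes at most 41.7 mm and 7.16 degrees, less where a joint would pass 70% of its speed; a pose out of reach is approached as far as the arm can. A call with a number of a shift or a turn outside -1 to 1 is refused whole. A call with a gripper value outside its range is refused whole. The fingers move at their own pace and stop on an object; "squeeze" is the grip in N (left out, the last holds). Time passes only in rows, so rows that repeat a pose let the fingers close. It gives the time, the measured TCP pose, the force, the opening and the grip force at its end, in the units of the state.
- observe(): the state, without advancing time (a new reading comes with each control period).
- snapshot(name): name is "scene" or "top" or "wrist"; returns a dict with "color" (420x560x3 uint8, red, green, blue), "camera_matrix" (3x3 intrinsics, pixels), "dist" ([k1, k2, p1, p2, k3] as OpenCV has them; the pictures are not rectified), "origin" and "attitude" of the camera in the world; the wrist camera has in their place "hand_eye" (4x4, takes a point from camera to tool coordinates, whose origin is the TCP and whose axes are the flange's). Camera axes: x right, y up, looking along -z (the intrinsics and any distortion apply to the point x, -y, -z); pixel columns grow to the right and rows downward; lengths in m; the calibration is good to about 2 mm. A picture is of the moment at which its call begins: read the wrist's pose just before it. There is no depth.
- job_done(): hands the job in; it is judged then, once.
The state is a dict: "t": time; "joint_pos": joint angles; "joint_vel": joint speeds; "joint_torque": joint torques, N m; "tcp_pos": TCP position; "tcp_rot": TCP orientation; "wrist_force": force on the tool from outside, world axes, zero at the start; "ft_torque": the same for the moment, N m; "grip_width": opening from 0.0 (shut) to 1.0 (fully open); "finger_force": force on a finger pad.
Only numpy, scipy, OpenCV 4.12 (cv2) and the standard library are available. Lean on these libraries where they do the work, as an engineer would, in place of code of your own. Each camera call takes 0.05 s, during which the arm holds its last target. There are 200 camera calls.

## Task

Lift the steel funnel out of its ring holder over the red tray and set its tapered spout into the neck of the blue lidded bin. Then, as a third hand for the colleague who will tighten the clamp, press the funnel straight down on the spring collar with about 12 N (8 to 16 N: the orange skirt's lower edge within the green band, never down to the red), hold it steady for two seconds and finish still holding and pressing it. Press only on the funnel and leave the toe piece, screwdriver, mounting plate and washers where they lie.

Things in the scene. Friction and masses are not known exactly. Their poses are not given: they have to be found in the camera images.
- funnel: Loose steel funnel, about 0.22 kg, upright, round about z (yaw free), at first hanging by its flange in the holder's ring. Origin: centre of the flat underside of its flange (54 mm diameter, 4 mm thick), z up. Below it a 50 mm tapered spout, 26 to 17 mm diameter. Above, a cone up to z 26 mm, then an upright round wall, 60 mm outer diameter, z 26 to 60 mm (open rim): grip across it from above.
- funnel_tip (a point): Centre of the spout's lower end, 50 mm under the funnel's origin.
- holder: Fixed red drip tray, 150 x 150 mm, 18 mm high, with a dark steel ring on two 10 x 12 mm posts at its y = +-36 mm. Ring top 110 mm above the tray's underside, the highest point; bore 36 mm, outer diameter 62 mm, its axis through the tray's middle. Origin: centre of the tray's underside.
- bin: Fixed blue bin, closed grey lid 168 x 148 mm, lid top 78 mm above the underside. Origin: centre of the underside, z up. On the lid's middle a vertical aluminium neck tube, 56 mm high, outer diameter 42 mm, bore 32 mm, with a green band and, lower, a red band. The spring collar telescopes over its top.
- neck_mouth (a point): Centre of the neck tube's upper rim, on its axis, 134 mm above the bin's underside (hidden inside the collar, whose top is 22 mm higher when free).
- collar_top (a point): Centre of the flat top of the spring collar, on the neck's axis, 156 mm above the bin's underside when free; moves down with the collar. Black top, orange skirt, outer diameter 56 mm, bore 30 mm (2 mm to spare round the spout's thickest part); the funnel's flange sits flat on it.
- collar (a joint): How far the spring collar is pressed down, in m: 0 free, 0.024 at its stop. Spring of 1 N per mm starting from zero, so 0.012 is 12 N in all (funnel's weight included). The skirt's lower edge is in the green band from 0.008 to 0.016 and reaches the red band at 0.021.
- toe_piece: Bystander: white ski-binding toe piece, 95 x 60 x 38 mm, lying on the mat. Origin: centre of the underside.
- screwdriver: Bystander: yellow-handled screwdriver, 200 mm long, lying along its x axis.
- mount_plate: Bystander: silver mounting plate, 110 x 60 x 5 mm, lying flat.
- washer0: Bystander: black nylon washer, 28 mm diameter, 5 mm thick.
- washer1: Bystander: black nylon washer, same size.
- washer2: Bystander: black nylon washer, same size.
Not all that is in view belongs to the job. There is more than one size of the funnel; the one meant has the size given above.

How it is judged (in metres and radians):
On the way, in this order (a step that is already met when the one before it is completed fails the run):
1. the spout's tip is inside the neck, the funnel upright (z of funnel_tip in the frame of neck_mouth below -0.008 m and horizontal distance between funnel_tip and neck_mouth below 0.01 m and angle between funnel's own z axis and vertical below 0.15 rad), for 0.1 s.
2. the funnel is pressed on the collar within the green band (8 to 16 mm, 8 to 16 N), steadily for 1.5 s (horizontal distance between funnel and neck_mouth below 0.005 m and angle between funnel's own z axis and vertical below 0.1 rad and value of joint collar between 0.008 and 0.016 m and contact force between funnel and bin between 6 and 20 N and contact force between the fingers and funnel above 3 N and contact force between each of the arm, the fingers and bin below 0.5 N), for 1.5 s.
At the end, for the whole second after the job is handed in: Fingers still on the funnel (over 3 N); funnel in the neck within 5 mm of its axis, upright within 0.10 rad; collar pressed down 8 to 16 mm (funnel on collar about 8 to 16 N, 6 to 20 N measured), still under 20 mm/s; no finger or arm touching bin or collar (all of step 2 and linear speed of funnel below 0.02 m/s); the arm keeps its last pose, push and grip.
It fails at once if the collar is pressed down to the red (over 21 mm) (value of joint collar above 0.021 m).
It fails at once if a bystander (toe piece, screwdriver, mounting plate, washer) is moved over 30 mm (distance of any of toe_piece, screwdriver, mount_plate, washer0, washer1, washer2 from where it was at the start of the episode above 0.03 m).
It also fails if it takes over 51 s, if anything falls off the work surface, if the arm or the gripper's body presses on something with over 40 N, if the wrist force passes 120 N, or if a joint passes its speed limit or range.

## Working session

There is one attempt and no reset: what is moved stays moved. The work goes in short steps, Python scripts to look and compute and a tool call to move; the robot and the scene stay as the last step left them, time stands still between calls to the robot, and variables do not carry over. Pictures are saved under pics/ and viewed, at most 10 in all, crops included, and the job is handed in when it is done.

Besides the shell and the picture viewer there is one more tool, called after ">>>" in YAML: its name, and indented under it one key for each argument. apply_moves: Moves the arm, as the interface text tells. Shift numbers are shares of 400 mm and turn numbers shares of 45 degrees, none past 1 either way. Its arguments: {"type":"object","properties":{"targets":{"type":"array"},"squeeze":{"type":"number"}},"required":["targets"]}

```bash
mkdir -p pics; ls; python3 - <<'E'
from bench import *
import cv2,numpy as np
print(pinch_z); s=observe(); print({k:np.round(v,3).tolist() for k,v in s.items()})
for n in("scene","top"):
    d=snapshot(n); cv2.imwrite(f"pics/{n}0.png",d["color"][:,:,::-1]); np.savez(f"{n}0.npz",**d)
    print({k:np.round(v,4).tolist() for k,v in d.items() if k!="color"})
E
```

```text
pics
0.0187
{'t': 0.0, 'joint_pos': [-68.978, 22.015, 0.937, 78.562, -0.359, 79.539, -2.662], 'joint_vel': [-0.154, 0.027, 0.022, -0.009, -0.059, 0.011, -0.014], 'joint_torque': [-0.001, -62.76, 0.844, -37.184, 0.017, 0.014, -0.0], 'tcp_pos': [0.26, 0.568, 0.23], 'tcp_rot': [[-0.909, 0.417, -0.001], [0.417, 0.909, -0.002], [-0.0, -0.002, -1.0]], 'wrist_force': [-0.998, -0.365, -0.523], 'ft_torque': [0.004, -0.001, -0.031], 'finger_force': 0.0, 'grip_width': 1.001}
{'camera_matrix': [[435.17, 0.0, 274.5341], [0.0, 435.17, 212.0653], [0.0, 0.0, 1.0]], 'dist': [-0.0352, 0.0, 0.0, 0.0, 0.0], 'origin': [0.8821, -0.5705, 0.8917], 'attitude': [[0.8834, -0.3554, 0.3054], [0.4683, 0.694, -0.547], [-0.0176, 0.6262, 0.7795]]}
{'camera_matrix': [[406.2204, 0.0, 285.1608], [0.0, 406.2204, 212.4357], [0.0, 0.0, 1.0]], 'dist': [-0.0709, 0.0, 0.0, 0.0, 0.0], 'origin': [0.4382, 0.0075, 1.0935], 'attitude': [[0.022, 0.9859, -0.1661], [-0.999, 0.028, 0.034], [0.0381, 0.1652, 0.9855]]}
```

View pics/scene0.png

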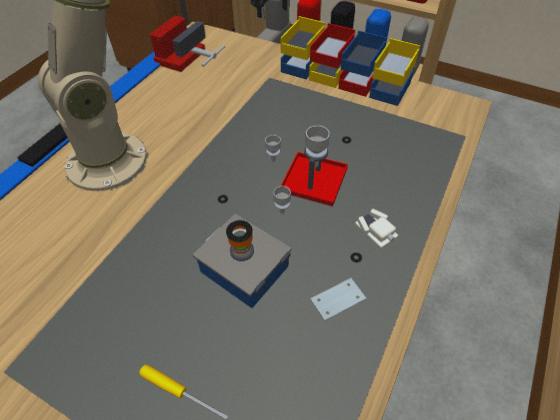

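View pics/top0.png

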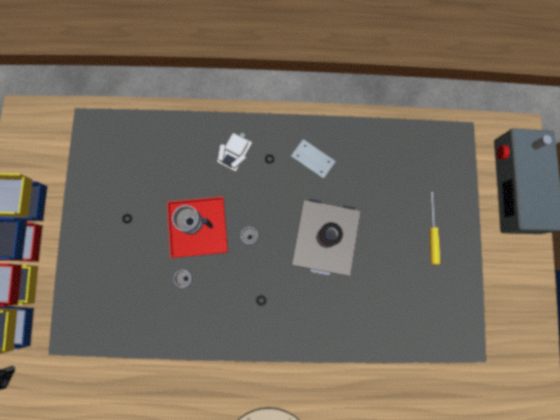

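The scene view shows the large funnel in its ring over the red tray (~317,140), the bin with collar (~239,232), and two small decoy funnels (273,145), (282,197). In the top view, funnel rim ~ (187,219) and collar ~ (330,235). I'll enlarge these.

```bash
python3 - <<'E'
import cv2,numpy as np
out=np.zeros((600,800,3),np.uint8)
for i,(n,x,y) in enumerate([("scene",292,122),("scene",215,210),("top",162,197),("top",305,212)]):
    im=cv2.imread(f"pics/{n}0.png")[y:y+50,x:x+66]
    c=cv2.resize(im,(396,300),interpolation=cv2.INTER_CUBIC)
    for k in range(0,66,10): cv2.putText(c,str(x+k),(k*6,8),0,.3,(0,255,255)); cv2.line(c,(k*6,10),(k*6,14),(0,255,255))
    for k in range(0,50,10): cv2.putText(c,str(y+k),(0,k*6+4),0,.3,(0,255,255)); cv2.line(c,(22,k*6),(26,k*6),(0,255,255))
    out[(i//2)*300:(i//2)*300+300,(i%2)*400:(i%2)*400+396]=c
cv2.imwrite("pics/crops.png",out)
E
```

```text
(no output)
```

View pics/crops.png

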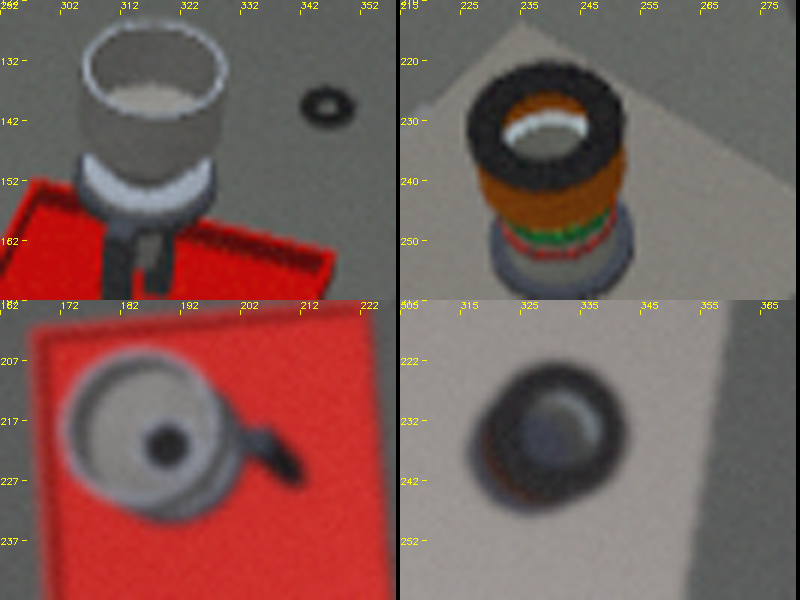

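Crops: scene rim centre ≈ (317.8,133.0), collar top ≈ (239.4,231.2); top view rim ≈ (185.7,218.3), collar ≈ (331.2,233.7).

```bash
cat > h.py <<'E'
import cv2,numpy as np
def ray(d,p):
    u=cv2.undistortPoints(np.float64([[p]]),d["camera_matrix"],d["dist"])[0,0]
    R=np.array(d["attitude"]); v=R@np.array([u[0],-u[1],-1.]); return np.array(d["origin"]),v/np.linalg.norm(v)
def atz(d,p,z): o,v=ray(d,p); return o+v*(z-o[2])/v[2]
def tri(rs):
    A=sum(np.eye(3)-np.outer(v,v) for o,v in rs); b=sum((np.eye(3)-np.outer(v,v))@o for o,v in rs)
    return np.linalg.solve(A,b)
E
python3 - <<'E'
from h import *
S=dict(np.load("scene0.npz"));T=dict(np.load("top0.npz"))
for n,a,b,z in [("rim",(317.8,133),(185.7,218.3),.17),("collar",(239.4,231.2),(331.2,233.7),.156)]:
    print(n,tri([ray(S,a),ray(T,b)]),atz(S,a,z),atz(T,b,z))
for p in [(249,235),(183,279)]: print(atz(T,p,.05))
R=np.array([[-0.909,.417,0],[.417,.909,0],[0,0,-1]])
for n,m in(("S",S),("T",T)):
  pass
# tray edges dir from top: top edge (168,201)-(224,198)
print(atz(T,(168,201),.018),atz(T,(224,198),.018),atz(T,(228,255),.018),atz(T,(171,258),.018))
E
```

```text
rim [0.57572248 0.20434053 0.17152962] [0.57691375 0.20800983 0.17      ] [0.57376833 0.20316401 0.17      ]
collar [ 0.5502359  -0.13295206  0.15381616] [ 0.55224864 -0.13345928  0.156     ] [ 0.54894197 -0.13341114  0.156     ]
[0.55251091 0.06341697 0.05      ]
[0.43609642 0.22622702 0.05      ]
[0.64166177 0.28585284 0.018     ] [0.65417659 0.13597059 0.018     ] [0.50164168 0.11842294 0.018     ] [0.48966846 0.26764229 0.018     ]
```

>>> apply_moves:
  targets:
    - [-0.09, -0.04, 0, 0, 0, 0, 1]
    - [-0.18, -0.08, 0, 0, 0, 0, 1]
    - [-0.27, -0.12, -0.02, 0, 0, 0, 1]
    - [-0.36, -0.16, -0.03, 0, 0, 0, 1]
    - [-0.45, -0.2, -0.04, 0, 0, 0, 1]

```text
t: 0.52
tcp_pos: [0.3915, 0.4188, 0.2473]
tcp_rot: [[-0.909, 0.416, -0.0], [0.416, 0.909, -0.0], [0.0, -0.0, -1.0]]
wrist_force: [1.3, 0.7, -0.1]
grip_width: 1.001
finger_force: 0.0
```

>>> apply_moves:
  targets:
    - [-0.09, -0.04, 0, 0, 0, 0, 1]
    - [-0.18, -0.08, 0, 0, 0, 0, 1]
    - [-0.27, -0.12, -0.02, 0, 0, 0, 1]
    - [-0.36, -0.16, -0.03, 0, 0, 0, 1]
    - [-0.45, -0.2, -0.04, 0, 0, 0, 1]

```text
t: 0.93
tcp_pos: [0.5218, 0.271, 0.2634]
tcp_rot: [[-0.909, 0.416, -0.0], [0.416, 0.909, -0.0], [0.0, -0.0, -1.0]]
wrist_force: [0.4, 0.4, -0.1]
grip_width: 0.999
finger_force: 0.0
```

>>> apply_moves:
  targets:
    - [-0.09, -0.045, 0, 0, 0, 0, 1]
    - [-0.18, -0.09, 0, 0, 0, 0, 1]
    - [-0.19, -0.095, 0, 0, 0, 0, 1]
    - [-0.19, -0.095, 0, 0, 0, 0, 1]
    - [-0.19, -0.095, 0, 0, 0, 0, 1]

```text
t: 1.35
tcp_pos: [0.5741, 0.2063, 0.2626]
tcp_rot: [[-0.909, 0.418, -0.001], [0.418, 0.909, -0.0], [0.001, -0.001, -1.0]]
wrist_force: [0.3, 0.8, 0.6]
grip_width: 0.995
finger_force: 0.0
```

```bash
cat >> h.py <<'E'
def wrist(name):
    from bench import observe,snapshot
    s=observe(); d=snapshot("wrist"); H=np.array(d["hand_eye"]); R=np.array(s["tcp_rot"])
    d["attitude"]=R@H[:3,:3]; d["origin"]=np.array(s["tcp_pos"])+R@H[:3,3]; d.pop("hand_eye")
    cv2.imwrite(f"pics/{name}.png",d["color"][:,:,::-1]); np.savez(f"{name}.npz",**d)
    print(s["t"],np.round(s["tcp_pos"],4),np.round(d["origin"],3)); return d
E
python3 -c "
from h import *
d=wrist('w1');print(d['attitude'],d['camera_matrix'],d['dist'])"
```

```text
1.35 [0.5741 0.2063 0.2626] [0.504 0.237 0.406]
[[ 4.16712109e-01 -8.67372727e-01 -2.72058030e-01]
 [ 9.09038496e-01  3.97552946e-01  1.24902637e-01]
 [-1.79669541e-04 -2.99359664e-01  9.54140325e-01]] [[337.86901895   0.         283.5728344 ]
 [  0.         337.86901895 207.28096984]
 [  0.           0.           1.        ]] [-0.05259573  0.          0.          0.          0.        ]
```

View pics/w1.png

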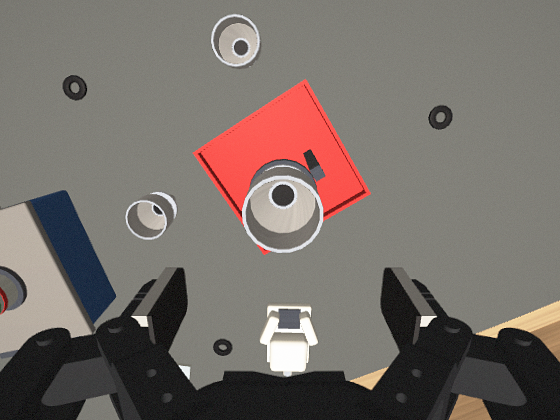

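Wrist view: the funnel rim spans x 243–324, y 176–251, centre ≈ (283.5,213.5); fingers straddle symmetric in x.

```bash
python3 -c "
from h import *
S=dict(np.load('scene0.npz'));T=dict(np.load('top0.npz'));W=dict(np.load('w1.npz'))
p=(283.5,213.5)
print(atz(W,p,.17), tri([ray(S,(317.8,133)),ray(T,(185.7,218.3)),ray(W,p)]))
a,b=atz(W,(243,213.5),.17),atz(W,(324,213.5),.17);print(np.linalg.norm(a-b))
a,b=atz(W,(283.5,176),.17),atz(W,(283.5,251),.17);print(np.linalg.norm(a-b),(a+b)/2)
"
```

```text
[0.57577352 0.20420693 0.17      ] [0.57559867 0.20441658 0.17134623]
0.05962021813222986
0.05826171951822315 [0.57671019 0.20377743 0.17      ]
```

>>> apply_moves:
  targets:
    - [-0.007, -0.003, 0.08, 0, 0, 0, 1]
    - [-0.007, -0.003, 0.16, 0, 0, 0, 1]
    - [-0.007, -0.003, 0.24, 0, 0, 0, 1]
    - [-0.007, -0.003, 0.3, 0, 0, 0, 1]
    - [-0.007, -0.003, 0.33, 0, 0, 0, 1]

```text
t: 1.82
tcp_pos: [0.5732, 0.2059, 0.1275]
tcp_rot: [[-0.91, 0.413, -0.005], [0.413, 0.911, -0.001], [0.004, -0.003, -1.0]]
wrist_force: [-1.3, 0.6, -0.6]
grip_width: 1.0
finger_force: 0.0
```

>>> apply_moves:
  targets:
    - [0, 0, 0, 0, 0, 0, 1]
    - [0, 0, 0, 0, 0, 0, 0.6]
    - [0, 0, 0, 0, 0, 0, 0.5]
    - [0, 0, 0, 0, 0, 0, 0.4]
    - [0, 0, 0, 0, 0, 0, 0.4]
  squeeze: 60

```text
t: 2.23
tcp_pos: [0.5777, 0.2052, 0.134]
tcp_rot: [[-0.909, 0.416, 0.004], [0.416, 0.909, 0.002], [-0.003, 0.004, -1.0]]
wrist_force: [0.1, 0.4, 7.2]
grip_width: 0.691
finger_force: 65.4
```

>>> apply_moves:
  targets:
    - [0, 0, 0, 0, 0, 0, 0.3]
    - [0, 0, 0, 0, 0, 0, 0.3]
    - [0, 0, 0, 0, 0, 0, 0.3]
    - [0, 0, 0, 0, 0, 0, 0.3]
    - [0, 0, 0, 0, 0, 0, 0.3]

```text
t: 2.65
tcp_pos: [0.5777, 0.2051, 0.134]
tcp_rot: [[-0.909, 0.416, 0.004], [0.416, 0.909, 0.002], [-0.003, 0.004, -1.0]]
wrist_force: [-1.4, 0.6, 8.1]
grip_width: 0.691
finger_force: 65.4
```

>>> apply_moves:
  targets:
    - [0, 0, -0.02, 0, 0, 0, 0.3]
    - [0, 0, -0.08, 0, 0, 0, 0.3]
    - [0, 0, -0.17, 0, 0, 0, 0.3]
    - [0, 0, -0.26, 0, 0, 0, 0.3]
    - [0, 0, -0.34, 0, 0, 0, 0.3]

```text
t: 3.07
tcp_pos: [0.5762, 0.2039, 0.2703]
tcp_rot: [[-0.909, 0.417, 0.001], [0.417, 0.909, 0.0], [-0.001, 0.001, -1.0]]
wrist_force: [1.8, 0.9, -2.3]
grip_width: 0.69
finger_force: 65.3
```

>>> apply_moves:
  targets:
    - [0, 0, -0.02, 0, 0, 0, 0.3]
    - [0, 0, -0.02, 0, 0, 0, 0.3]
    - [0, 0, -0.02, 0, 0, 0, 0.3]

```text
t: 3.32
tcp_pos: [0.5762, 0.2041, 0.2751]
tcp_rot: [[-0.909, 0.417, 0.0], [0.417, 0.909, 0.0], [0.0, 0.0, -1.0]]
wrist_force: [0.3, -0.1, -3.0]
grip_width: 0.692
finger_force: 65.3
```

```bash
python3 -c "
from h import *
wrist('w2')
from bench import *
for n in ['scene','top']:
    d=snapshot(n);cv2.imwrite(f'pics/{n}1.png',d['color'][:,:,::-1]);np.savez(f'{n}1.npz',**d)
a=cv2.imread('pics/w2.png');b=cv2.imread('pics/scene1.png')[20:220,200:470]
cv2.imwrite('pics/c2.png',np.hstack([cv2.resize(a,(400,300)),cv2.resize(b,(400,300))]))
s=observe();print(s['wrist_force'],s['finger_force'],s['tcp_pos'])"
```

```text
3.3167 [0.5762 0.2041 0.2751] [0.506 0.235 0.418]
[ 0.47185812 -0.30577249 -3.25526823] 65.31770412675542 [0.57534073 0.20397896 0.27295243]
```

View pics/c2.png

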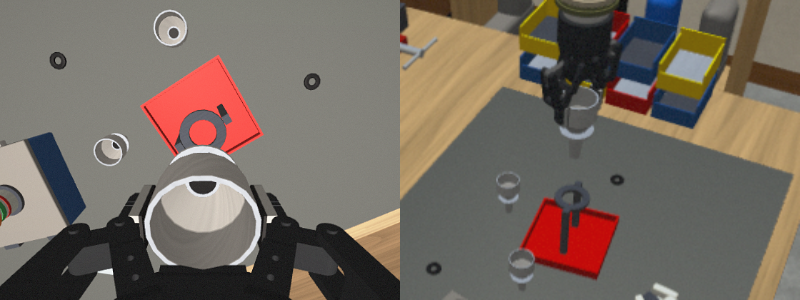

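The funnel is held upright and is clear of the ring. Next I'll move toward the bin, stopping short so the wrist camera can see the collar.

>>> apply_moves:
  targets:
    - [-0.03, -0.07, 0, 0, 0, 0, 0.3]
    - [-0.06, -0.16, 0, 0, 0, 0, 0.3]
    - [-0.09, -0.25, 0, 0, 0, 0, 0.3]
    - [-0.12, -0.34, 0, 0, 0, 0, 0.3]
    - [-0.15, -0.42, 0, 0, 0, 0, 0.3]

```text
t: 3.88
tcp_pos: [0.5595, 0.024, 0.2737]
tcp_rot: [[-0.909, 0.418, -0.003], [0.418, 0.909, -0.001], [0.002, -0.002, -1.0]]
wrist_force: [0.9, -1.8, -1.9]
grip_width: 0.689
finger_force: 65.4
```

>>> apply_moves:
  targets:
    - [-0.03, -0.07, 0, 0, 0, 0, 0.3]
    - [-0.06, -0.13, 0, 0, 0, 0, 0.3]
    - [-0.065, -0.17, 0, 0, 0, 0, 0.3]
    - [-0.065, -0.17, 0, 0, 0, 0, 0.3]
    - [-0.065, -0.17, 0, 0, 0, 0, 0.3]

```text
t: 4.3
tcp_pos: [0.5553, -0.0473, 0.274]
tcp_rot: [[-0.908, 0.419, -0.002], [0.419, 0.908, -0.0], [0.002, -0.001, -1.0]]
wrist_force: [0.3, 0.4, -3.6]
grip_width: 0.689
finger_force: 65.5
```

```bash
python3 -c "
from h import *
wrist('w3')
a=cv2.imread('pics/w3.png');cv2.imwrite('pics/c3.png',cv2.resize(a,(800,600),interpolation=cv2.INTER_CUBIC))"
```

```text
4.3 [ 0.5553 -0.0473  0.274 ] [ 0.486 -0.016  0.417]
```

View pics/c3.png

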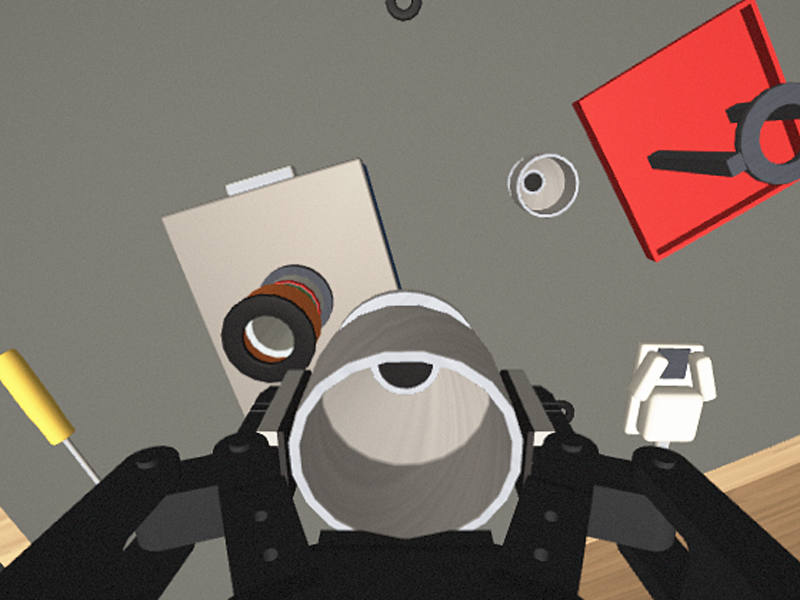

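Wrist view (×1.43): collar top centre ≈ (268.5,338); held rim outer left 288, right 523, top 351 – fit circle of 60 mm.

```bash
python3 -c "
from h import *
from scipy.optimize import least_squares
S=dict(np.load('scene0.npz'));T=dict(np.load('top0.npz'));W=dict(np.load('w3.npz'))
p=(268.5*.7,338*.7)
c=tri([ray(S,(239.4,231.2)),ray(T,(331.2,233.7)),ray(W,p)])
print('collar',atz(W,p,.156),c)
a=np.linspace(0,2*np.pi,361)
def proj(P):
    q=(P-W['origin'])@W['attitude']; q=q*[1,-1,-1]
    return cv2.projectPoints(q,np.zeros(3),np.zeros(3),W['camera_matrix'],W['dist'])[0][:,0]
def f(x):
    u=proj(np.c_[x[0]+.03*np.cos(a),x[1]+.03*np.sin(a),0*a+x[2]])/.7
    return [u[:,0].min()-288,u[:,0].max()-523,u[:,1].min()-351]
r=least_squares(f,[.555,-.047,.31],x_scale=.01);print('rim',r.x,r.fun)
R=np.array([[-.908,.419,0],[.419,.908,0],[0,0,-1]])
print('off tool',R.T@(r.x-[.5553,-.0473,.274]))
"
```

```text
collar [ 0.54970017 -0.1341613   0.156     ] [ 0.55022367 -0.13360728  0.1549902 ]
rim [ 0.55492454 -0.04827082  0.31267643] [0. 0. 0.]
off tool [-6.58560813e-05 -1.03882642e-03 -3.86764284e-02]
```

>>> apply_moves:
  targets:
    - [-0.03, -0.07, 0, 0, 0, 0, 0.3]
    - [-0.06, -0.15, 0, 0, 0, 0, 0.3]
    - [-0.079, -0.201, 0, 0, 0, 0, 0.3]
    - [-0.079, -0.201, 0, 0, 0, 0, 0.3]
    - [-0.079, -0.201, 0, 0, 0, 0, 0.3]

```text
t: 4.77
tcp_pos: [0.5512, -0.1325, 0.2746]
tcp_rot: [[-0.909, 0.418, -0.001], [0.418, 0.909, 0.0], [0.001, -0.0, -1.0]]
wrist_force: [0.3, 1.2, -3.1]
grip_width: 0.692
finger_force: 65.5
```

>>> apply_moves:
  targets:
    - [0, 0, 0, 0, 0, 0, 0.3]
    - [0, 0, 0.02, 0, 0, 0, 0.3]
    - [0, 0, 0.05, 0, 0, 0, 0.3]
    - [0, 0, 0.05, 0, 0, 0, 0.3]
    - [0, 0, 0.05, 0, 0, 0, 0.3]

```text
t: 5.18
tcp_pos: [0.5511, -0.1308, 0.2542]
tcp_rot: [[-0.91, 0.415, -0.002], [0.415, 0.91, 0.001], [0.002, -0.0, -1.0]]
wrist_force: [0.4, -0.3, -2.7]
grip_width: 0.694
finger_force: 65.5
```

```bash
python3 -c "
from h import *
from bench import *
d=wrist('w4');o=[cv2.resize(cv2.imread('pics/w4.png'),(400,300))]
for n,x,y in [('scene',195,140),('top',290,195)]:
    s=snapshot(n);cv2.imwrite(f'pics/{n}4.png',s['color'][:,:,::-1]);np.savez(f'{n}4.npz',**s)
b=cv2.imread('pics/scene4.png')[150:300,150:350]
cv2.imwrite('pics/c4.png',cv2.resize(b,(800,600),interpolation=cv2.INTER_CUBIC))"
```

```text
5.1833 [ 0.5511 -0.1308  0.2542] [ 0.481 -0.1    0.397]
```

View pics/c4.png

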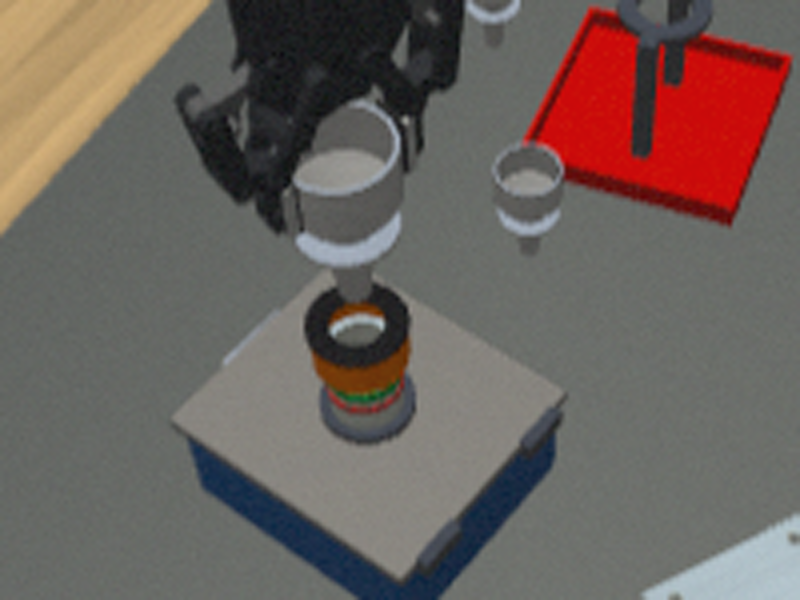

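Scene crop: spout tip centre ≈ (354,289), just behind/above collar top centre (357.5,327). I'll check alignment against the vertical axis and the averaged TCP reading.

```bash
python3 -c "
from h import *
from bench import *
P=[]
for i in range(8):
    snapshot('wrist'); P.append(observe()['tcp_pos'])
m=np.mean(P,0); print(m,np.std(P,0))
S=dict(np.load('scene4.npz'))
def pr(P):
    q=(np.atleast_2d(P)-S['origin'])@S['attitude']*[1,-1,-1]
    return (cv2.projectPoints(q,np.zeros(3),np.zeros(3),S['camera_matrix'],S['dist'])[0][:,0]-150)*4
c=np.array([.5502,-.1336,.156]); t=np.array([m[0],m[1],m[2]-.073]); print('collar',pr(c),'tip pred',pr(t),'on axis',pr([c[0],c[1],t[2]]))
print('d/dx 10mm',pr(c+[.01,0,0])-pr(c),'dy',pr(c+[0,.01,0])-pr(c),'dz',pr(c+[0,0,.01])-pr(c))
"
```

```text
[ 0.55154043 -0.13236929  0.25565078] [0.00011464 0.00011319 0.00017073]
collar [[354.11366957 323.55280367]] tip pred [[353.31763782 292.03547604]] on axis [[349.84601071 292.78387992]]
d/dx 10mm [[16.39207172  7.04622236]] dy [[  9.71443574 -13.58166158]] dz [[ -1.5787382  -11.37945984]]
```

>>> apply_moves:
  targets:
    - [0, -0.003, 0.02, 0, 0, 0, 0.3]
    - [0, -0.003, 0.045, 0, 0, 0, 0.3]
    - [0, -0.003, 0.07, 0, 0, 0, 0.3]
    - [0, -0.003, 0.09, 0, 0, 0, 0.3]
    - [0, -0.003, 0.09, 0, 0, 0, 0.3]

```text
t: 6.15
tcp_pos: [0.5495, -0.1331, 0.2163]
tcp_rot: [[-0.909, 0.417, -0.004], [0.417, 0.909, 0.001], [0.004, -0.001, -1.0]]
wrist_force: [-0.5, -0.1, -3.3]
grip_width: 0.691
finger_force: 65.5
```

```bash
cat > st.py <<'E'
from bench import *
import numpy as np,sys
L=[]
for i in range(int(sys.argv[1])):
    snapshot('top'); L.append(observe())
for k in('tcp_pos','wrist_force','ft_torque','finger_force','grip_width'): print(k,np.round(np.mean([s[k] for s in L],0),4))
print(L[-1]['t'])
E
python3 st.py 5
python3 -c "
from h import *
from bench import *
s=snapshot('scene');cv2.imwrite('pics/c5.png',cv2.resize(s['color'][150:300,150:350,::-1],(800,600),interpolation=cv2.INTER_CUBIC))"
```

```text
tcp_pos [ 0.5507 -0.1334  0.219 ]
wrist_force [ 0.0214  0.3522 -2.3655]
ft_torque [-0.003  -0.0081 -0.0086]
finger_force 65.5243
grip_width 0.6895
6.4
```

View pics/c5.png

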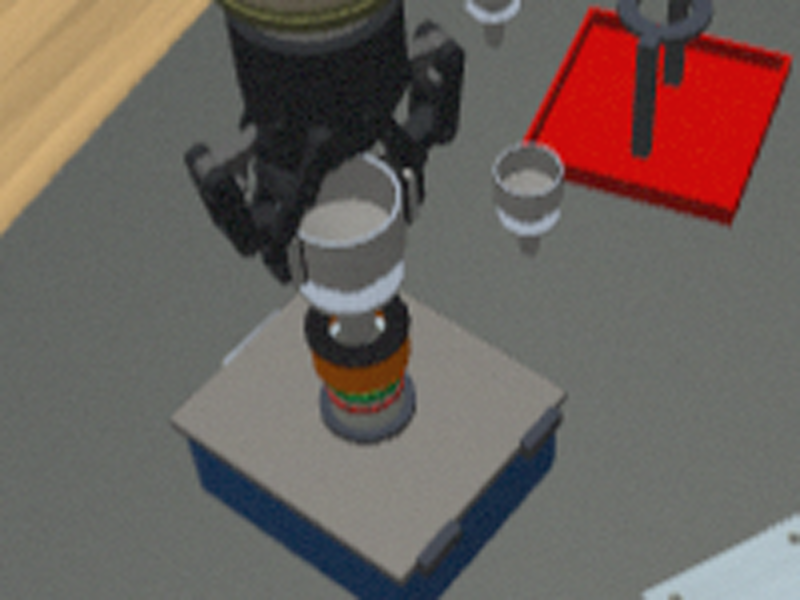

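The spout tip is entering the bore, centred in it (≈357,340 in the crop), and there's no contact force. I'll continue down.

>>> apply_moves:
  targets:
    - [0, 0, 0.02, 0, 0, 0, 0.3]
    - [0, 0, 0.04, 0, 0, 0, 0.3]
    - [0, 0, 0.055, 0, 0, 0, 0.3]
    - [0, 0, 0.065, 0, 0, 0, 0.3]
    - [0, 0, 0.065, 0, 0, 0, 0.3]

```text
t: 6.87
tcp_pos: [0.5501, -0.1332, 0.1917]
tcp_rot: [[-0.909, 0.417, -0.003], [0.417, 0.909, 0.0], [0.002, -0.001, -1.0]]
wrist_force: [-1.0, 0.9, -2.8]
grip_width: 0.691
finger_force: 65.5
```

```bash
python3 st.py 5
```

```text
tcp_pos [ 0.5508 -0.1335  0.1932]
wrist_force [-0.0381 -0.2691 -2.8538]
ft_torque [ 0.0132 -0.0267  0.0053]
finger_force 65.5327
grip_width 0.6903
7.1167
```

>>> apply_moves:
  targets:
    - [0, 0, 0.01, 0, 0, 0, 0.3]
    - [0, 0, 0.02, 0, 0, 0, 0.3]
    - [0, 0, 0.03, 0, 0, 0, 0.3]
    - [0, 0, 0.03, 0, 0, 0, 0.3]
    - [0, 0, 0.03, 0, 0, 0, 0.3]

```text
t: 7.53
tcp_pos: [0.5506, -0.1334, 0.1808]
tcp_rot: [[-0.909, 0.417, -0.001], [0.417, 0.909, 0.0], [0.001, -0.0, -1.0]]
wrist_force: [0.9, -1.1, -2.4]
grip_width: 0.692
finger_force: 65.5
```

```bash
python3 st.py 5
```

```text
tcp_pos [ 0.5509 -0.1335  0.1814]
wrist_force [-0.1901 -0.334  -2.3661]
ft_torque [ 0.0001 -0.0164  0.0073]
finger_force 65.5462
grip_width 0.6891
7.7833
```

Next, 8 mm in two stages, reading the force.

>>> apply_moves:
  targets:
    - [0, 0, 0.005, 0, 0, 0, 0.3]
    - [0, 0, 0.01, 0, 0, 0, 0.3]
    - [0, 0, 0.015, 0, 0, 0, 0.3]
    - [0, 0, 0.02, 0, 0, 0, 0.3]
    - [0, 0, 0.02, 0, 0, 0, 0.3]

```text
t: 8.2
tcp_pos: [0.5512, -0.1336, 0.1735]
tcp_rot: [[-0.909, 0.417, 0.001], [0.417, 0.909, -0.0], [-0.001, 0.0, -1.0]]
wrist_force: [-1.0, 0.5, 4.7]
grip_width: 0.688
finger_force: 66.1
```

```bash
python3 st.py 6
```

```text
tcp_pos [ 0.5512 -0.1336  0.1737]
wrist_force [-0.3022 -0.2374  3.8707]
ft_torque [0.0605 0.0075 0.0118]
finger_force 66.0773
grip_width 0.6914
8.5
```

Collar is now at about 6.4 N. I need ~5.6 mm more.

>>> apply_moves:
  targets:
    - [0, 0, 0.004, 0, 0, 0, 0.3]
    - [0, 0, 0.008, 0, 0, 0, 0.3]
    - [0, 0, 0.012, 0, 0, 0, 0.3]
    - [0, 0, 0.014, 0, 0, 0, 0.3]
    - [0, 0, 0.014, 0, 0, 0, 0.3]

```text
t: 8.92
tcp_pos: [0.5512, -0.1336, 0.1683]
tcp_rot: [[-0.909, 0.417, 0.001], [0.417, 0.909, -0.0], [-0.001, 0.0, -1.0]]
wrist_force: [-2.0, 0.1, 9.6]
grip_width: 0.691
finger_force: 66.4
```

```bash
python3 st.py 8; python3 -c "
from h import *
from bench import *
s=snapshot('scene');cv2.imwrite('pics/c6.png',cv2.resize(s['color'][190:290,180:313,::-1],(798,600),interpolation=cv2.INTER_CUBIC))"
```

```text
tcp_pos [ 0.5512 -0.1336  0.1685]
wrist_force [-2.2548  0.6198  9.1533]
ft_torque [ 0.1588  0.3589 -0.0162]
finger_force 66.3729
grip_width 0.6892
9.3167
```

View pics/c6.png

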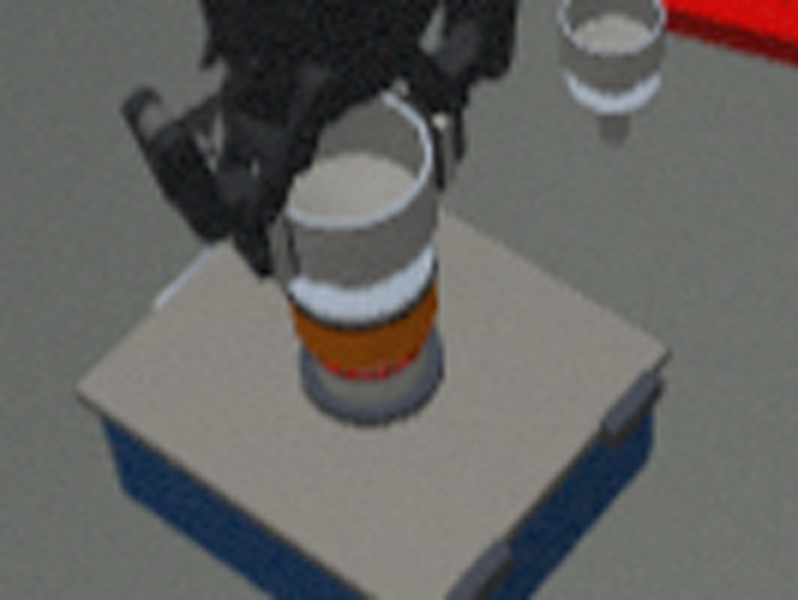

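The skirt covers the green band's upper part and the red band below it is still clear. The force change of ≈11.7 N agrees with ≈11.6 mm of travel. Holding for over two seconds, then handing in.

>>> apply_moves:
  targets:
    - [0, 0, 0, 0, 0, 0, 0.3]
    - [0, 0, 0, 0, 0, 0, 0.3]
    - [0, 0, 0, 0, 0, 0, 0.3]
    - [0, 0, 0, 0, 0, 0, 0.3]
    - [0, 0, 0, 0, 0, 0, 0.3]

```text
t: 9.78
tcp_pos: [0.5512, -0.1336, 0.1685]
tcp_rot: [[-0.909, 0.417, 0.001], [0.417, 0.909, -0.0], [-0.001, 0.0, -1.0]]
wrist_force: [-1.4, 1.2, 9.3]
grip_width: 0.692
finger_force: 66.4
```

```bash
python3 st.py 40
```

```text
tcp_pos [ 0.5512 -0.1336  0.1685]
wrist_force [-1.8093  0.315   8.8459]
ft_torque [ 0.1304  0.3432 -0.0024]
finger_force 66.3733
grip_width 0.6908
11.7833
```

```bash
python3 -c "
from bench import *
print(job_done())"
```

```text
the job is handed in; nothing more can be done
None
```

The funnel is seated in the bin neck and the arm is still holding and pressing it on the collar with about 11.5 N (about 11.6 mm down, in the green band). It held steady for over two seconds before I handed the job in. No verdict came back.

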